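# Impact check of an analyser window with a spring hammer

## Robot

A 7-joint arm with a two-finger parallel gripper is mounted at the origin on the work surface. World frame = base frame: x ahead of the robot, y to its left, z up, the work surface at z = 0. Lengths are in m, angles in rad, forces in N, time in s.
With the tool pointing down it reaches from about 0.4 to 0.85 m from the base axis. Payload 4.5 kg.
Tool frame: the origin (TCP) lies at the very end of the fingers, on their centre line; the grasp point (between the pads) lies 19 mm behind it (r.grip_point_offset is the distance from the TCP to the grasp point, in m); z points along the fingers, y is the line along which they close (so a half turn about z gives the same grasp; the last joint's range is limited). The gripper opens to 88 mm and grips with 3 to 60 N. Pads are 18 mm wide; open, the fingers measure 123 mm over their backs; the gripper's body (75 mm by 187 mm) begins 45 mm behind the grasp point.
Start: joints at [-1.085, 0.689, -0.195, 1.565, 0.157, 0.902, -0.215], TCP at [0.273, 0.562, 0.239] pointing down, gripper open.
Joint ranges: [-3.01, 3.01], [-0.46, 2.08], [-1.47, 1.51], [0.13, 2.56], [-1, 4.14], [0.04, 2.09], [-2.66, 2.66]. Speed limits (rad/s): [2.57, 2.57, 3.14, 3.14, 3.14, 3.14, 3.14].

## Interface

Orientations are given as a unit quaternion [x, y, z, w].
In Python, from plant import r gives the robot as it stands.
- The arm moves only by the tool carry_out, never from a script. Its argument "rows" is a list of rows, each a list of 3 entries, a list of its own where there are three numbers: the shift along the tool's x, y, z in cm, then the turn, a rotation vector about the tool's x, y, z in degrees, then the closure, from 0 (fully open) to 1 (shut). A call has 1 to 12 rows; each row is the pose to reach, as a shift and turn from the pose commanded when the call began, along the tool's axes at that moment; what a row does not reach only later rows make up. A row lasts 1/10 s, in which the tool goes at most 50 mm and 8.59 degrees, less where a joint would pass 70% of its speed; a pose out of reach is approached as far as the arm can. A call with a gripper value outside its range is refused whole. The fingers move at their own pace and stop on an object; "newtons" is the grip in N (left out, the last holds). Time passes only in rows, so rows that repeat a pose let the fingers close. It gives the time, the measured TCP pose, the force, the opening and the grip force at its end, in the units of the state.
- r.get_state(): the state, without advancing time (a new reading comes with each control period).
- r.snapshot(name): name is "scene" or "side" or "wrist"; returns a dict with "image" (400x640x3 uint8, red, green, blue), "fx", "fy", "cx", "cy" (pixels), "pose" (4x4, takes a point from camera to world coordinates). Camera axes: x right, y up, looking along -z (the intrinsics and any distortion apply to the point x, -y, -z); pixel columns grow to the right and rows downward; lengths in m; the calibration is good to about 2 mm. A picture is of the moment at which its call begins. There is no depth.
- r.finish_job(): hands the job in; it is judged then, once.
The state is a dict: "clock": time; "q": joint angles; "qd": joint speeds; "joint_torque": joint torques, N m; "tool_pos": TCP position; "eef_rot": TCP orientation; "contact_force": force on the tool from outside, world axes, zero at the start; "moment": the same for the moment, N m; "opening": opening from 0.0 (shut) to 1.0 (fully open); "finger_force": force on a finger pad.
Only numpy, scipy, OpenCV 4.12 (cv2) and the standard library are available. Lean on these libraries where they do the work, as an engineer would, in place of code of your own. Each camera call takes 0.05 s, during which the arm holds its last target. There are 200 camera calls.

## Task

The display window of the bench analyser needs its impact check. Lay the spring hammer in its cocking cradle, draw the knob back until the sear catches and let go of it; then take the hammer by its body, set its nose squarely on the middle of the window and press gently until it fires, and lay it back in the cradle uncocked. Don't let it snap off anywhere but on the window, don't wrench the knob against its stop or lean hard on the window, and leave the bottle, tube rack and timer where they stand.

Things in the scene. Friction and masses are not known exactly. Their poses are not given: they have to be found in the camera images.
- hammer: Spring impact hammer, 215 mm long, 0.6 kg, lying on its side (axis 21 mm up). Body: octagonal aluminium bar with a black ribbed grip, 42 mm across flats, 130 mm long. Origin: on the axis at mid-body; +x points along the axis to the nose, z square to one flat (up at the start). Ahead of it the release cone (to x = +100 mm), behind it a 10 mm pull stem and the knob (to x = -115 mm uncocked)
- cone: The hammer's release cone (nose). Origin: middle of its flat front rim, 24 mm wide, 100 mm ahead of the hammer's origin; +x forward like the hammer's. Pressed in against a light spring (2.5 N, rising) it meets the sear after 0.5 mm and trips it at about 4.5 mm, about 8 N; it bottoms at 6.5 mm. Nothing else trips the sear
- striker (a joint): How far the striker and its knob are drawn back, m: 0 uncocked (fully forward), the sear catches at 0.0235 and holds it there when let go, hard stop at 0.0265. The spring pulls forward with 5 N at 0 and 14 N at the catch. Let go short of the catch it snaps forward
- knob (a point): Centre of the round pull knob at the tail (26 mm diameter, 18 mm long along the axis, on the axis); moves with the striker, 106 mm behind the hammer's origin when uncocked. Pull it straight back along the axis. In the cradle 22 mm of stem lie free between yoke and knob
- cradle: Fixed cocking cradle, base 160 x 90 x 10 mm. Origin: underside, below the seat; +x: where the nose points. Two open-topped black saddles (45 mm wide inside, flared lips, 70 mm high, |x| = 45 to 62 mm) carry the hammer's body; the middle is open for fingers. At x = -75 to -65 mm a steel yoke, 68 mm high, has an 18 mm slot, open upward, for the stem; the body's tail face bears on it during the draw
- seat (a point): Where the hammer's origin lies when it rests in the cradle with its body back against the yoke: on the axis of the saddles, 55 mm above the counter. The hammer may lie up to 12 mm further forward (+x of the cradle)
- analyser: Fixed cream bench analyser 224 mm wide, 204 mm tall, 260 mm deep, with a sloping front panel that leans back 30 degrees, facing the robot. Origin: counter level, below the middle of the window; x points to its back
- window: The dark display window in the analyser's sloping panel, 92 x 60 mm, in a beige bezel. Origin: middle of its front surface, 126 mm above the counter; +x points square into the window (30 degrees below level), y is its width. The hammer's +x must lie along this x when it fires
- wash_bottle: Bystander: white bottle 64 mm wide, 170 mm tall; origin under its middle
- tube_rack: Bystander: white rack with capped tubes, 70 x 120 mm, 90 mm tall; origin under its middle
- timer: Bystander: flat grey bench timer 60 x 90 x 20 mm; origin under its middle

How it is judged:
On the way, in this order (a step that is already met when the one before it is completed fails the run):
1. the hammer lies in the cradle with its striker drawn and held by the sear alone, the fingers off it (value of joint striker above 0.021 m and contact force between the fingers and hammer below 0.5 N and horizontal distance between hammer and seat below 0.02 m and z of hammer in the frame of seat between -0.006 and 0.006 m), for 0.2 s.
2. the hammer, still cocked, has its nose squarely on the middle of the window (within 12 mm and 0.14 rad) (value of joint striker above 0.021 m and distance between cone and window below 0.012 m and angle between the x axis of hammer and the x axis of window, either way round below 0.14 rad).
3. it has fired there, with the nose still on the middle of the window (value of joint striker below 0.008 m and distance between cone and window below 0.012 m and angle between the x axis of hammer and the x axis of window, either way round below 0.14 rad).
At the end, for the whole second after the job is handed in: The hammer lies at rest in the cradle, uncocked (striker within 4 mm of fully forward), its origin within 20 mm of the seat sideways and 6 mm in height, in line with the cradle within 0.1 rad (value of joint striker below 0.004 m and horizontal distance between hammer and seat below 0.02 m and z of hammer in the frame of seat between -0.006 and 0.006 m and angle between the x axis of hammer and the x axis of cradle, either way round below 0.1 rad and linear speed of hammer below 0.02 m/s); the robot touches nothing.
It fails at once if the striker snaps forward while the nose is away from the middle of the window (velocity of joint striker below -0.4 m/s and distance between cone and window above 0.02 m).
It fails at once if the cocked or nearly cocked hammer is wrenched against the cradle with more than 60 N (knob yanked against its stop) (value of joint striker above 0.02 m and contact force between hammer and cradle above 60 N).
It fails at once if the cone is leaned on the analyser with more than 40 N (contact force between cone and analyser above 40 N).
It fails at once if the bottle, the tube rack or the timer is moved more than 20 mm (distance of any of wash_bottle, tube_rack, timer from where it was at the start of the episode above 0.02 m).
It also fails if it takes over 72 s, if anything falls off the work surface, if the arm or the gripper's body presses on something with over 40 N, if the wrist force passes 120 N, or if a joint passes its speed limit or range.

## Working session

There is one attempt and no reset: what is moved stays moved. The work goes in short steps, Python scripts to look and compute and a tool call to move; the robot and the scene stay as the last step left them, time stands still between calls to the robot, and variables do not carry over. Pictures are saved under pics/ and viewed, at most 10 in all, crops included, and the job is handed in when it is done.

Besides the shell and the picture viewer there is one more tool, called by a JSON object that holds its "op" and its "data". carry_out: Moves the arm, as the interface text tells. Its arguments: {"type":"object","properties":{"rows":{"type":"array"},"newtons":{"type":"number"}},"required":["rows"]}

```bash
mkdir -p pics; cat > h.py <<'E'
import numpy as np, cv2
from plant import r
from scipy.spatial.transform import Rotation as R
def ray(s,u,v):
    d=np.array([(u-s['cx'])/s['fx'],-(v-s['cy'])/s['fy'],-1.0]);T=np.array(s['pose'])
    d=T[:3,:3]@d;return T[:3,3],d/np.linalg.norm(d)
def onz(s,u,v,z):
    o,d=ray(s,u,v);return o+d*(z-o[2])/d[2]
def proj(s,p):
    T=np.array(s['pose']);c=T[:3,:3].T@(np.array(p)-T[:3,3])
    return np.array([s['cx']+s['fx']*c[0]/-c[2], s['cy']-s['fy']*c[1]/-c[2]])
def two(s1,p1,s2,p2):
    o1,d1=ray(s1,*p1);o2,d2=ray(s2,*p2)
    A=sum(np.eye(3)-np.outer(d,d) for d in(d1,d2));b=sum((np.eye(3)-np.outer(d,d))@o for o,d in((o1,d1),(o2,d2)))
    return np.linalg.solve(A,b)
def save(s,n): cv2.imwrite('pics/'+n+'.png',s['image'][:,:,::-1])
E
python3 - <<'E'
from h import *
import pickle
np.set_printoptions(precision=3,suppress=True)
D={}
for n in('scene','side','wrist'):
    s=r.snapshot(n);D[n]=s;save(s,n+'0');print(n,s.keys(),s['fx'],s['cx'],s['cy'],np.array(s['pose']))
pickle.dump(D,open('d0.pkl','wb'))
print(r.get_state())
E
```

```text
scene dict_keys(['image', 'fx', 'fy', 'cx', 'cy', 'pose']) 392.94312383712446 311.9274784998807 193.73413934788368 [[ 0.829 -0.297  0.475  1.118]
 [ 0.56   0.441 -0.702 -0.844]
 [-0.001  0.847  0.531  0.754]
 [ 0.     0.     0.     1.   ]]
side dict_keys(['image', 'fx', 'fy', 'cx', 'cy', 'pose']) 410.8820412272261 311.50850094159205 195.33142948410415 [[ 0.979  0.154 -0.134  0.369]
 [-0.204  0.706 -0.678 -0.778]
 [-0.01   0.691  0.723  0.949]
 [ 0.     0.     0.     1.   ]]
wrist dict_keys(['image', 'fx', 'fy', 'cx', 'cy', 'pose']) 304.166342213263 320.6029692576857 202.21220203703086 [[ 0.436 -0.867 -0.241  0.211]
 [ 0.9    0.42   0.119  0.591]
 [-0.002 -0.269  0.963  0.383]
 [ 0.     0.     0.     1.   ]]
{'clock': 0.15, 'q': array([-1.085,  0.69 , -0.195,  1.566,  0.157,  0.902, -0.215]), 'qd': array([-0.   , -0.004,  0.   , -0.006, -0.001,  0.002,  0.002]), 'joint_torque': array([ -0.001, -52.786,  -1.269, -15.359,  -0.053,   0.004,   0.   ]), 'tool_pos': array([0.273, 0.562, 0.238]), 'eef_rot': array([ 0.224,  0.975, -0.001, -0.   ]), 'contact_force': array([-0.251, -0.718, -0.28 ]), 'moment': array([ 0.042, -0.009,  0.034]), 'finger_force': 0.0, 'opening': 0.9952178134186633}
```

View pics/scene0.png

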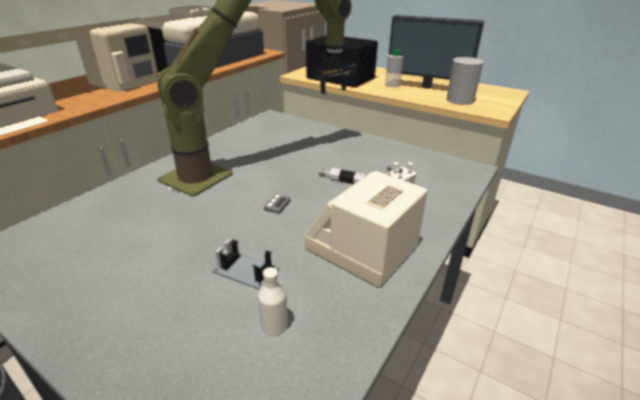

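View pics/side0.png

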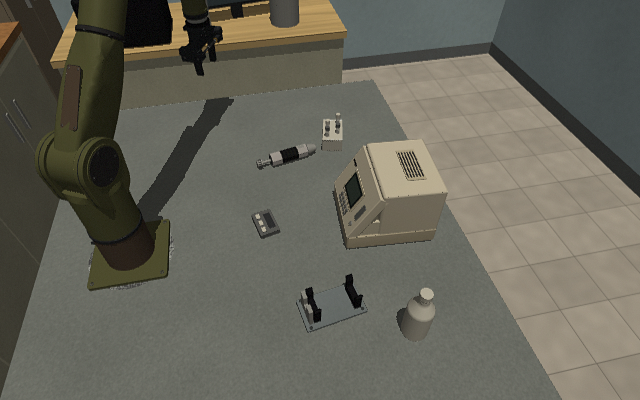

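```bash
python3 - <<'E'
from h import *
im=cv2.imread('pics/side0.png')
cv2.imwrite('pics/crop1.png',cv2.resize(im[130:340,250:450],None,fx=2.8,fy=2.8,interpolation=cv2.INTER_CUBIC))
import pickle
D=pickle.load(open('d0.pkl','rb'));s=D['side']
np.set_printoptions(precision=3,suppress=True)
for u,v,z in[(315,148,.021),(259,163,.021),(291,155,.021),(308,330,.01),(367,309,.01),(297,305,.01),(265,223,.02),(418,335,0),(332,148,0),(353,190,.126),(347,247,0),(435,240,0)]: print((u,v),onz(s,u,v,z))
E
```

```text
(315, 148) [0.599 0.314 0.021]
(259, 163) [0.397 0.278 0.021]
(291, 155) [0.51  0.296 0.021]
(308, 330) [ 0.442 -0.335  0.01 ]
(367, 309) [ 0.597 -0.312  0.01 ]
(297, 305) [ 0.428 -0.264  0.01 ]
(265, 223) [0.383 0.012 0.02 ]
(418, 335) [ 0.699 -0.398  0.   ]
(332, 148) [0.664 0.326 0.   ]
(353, 190) [ 0.638 -0.011  0.126]
(347, 247) [ 0.601 -0.109  0.   ]
(435, 240) [ 0.855 -0.139  0.   ]
```

View pics/crop1.png

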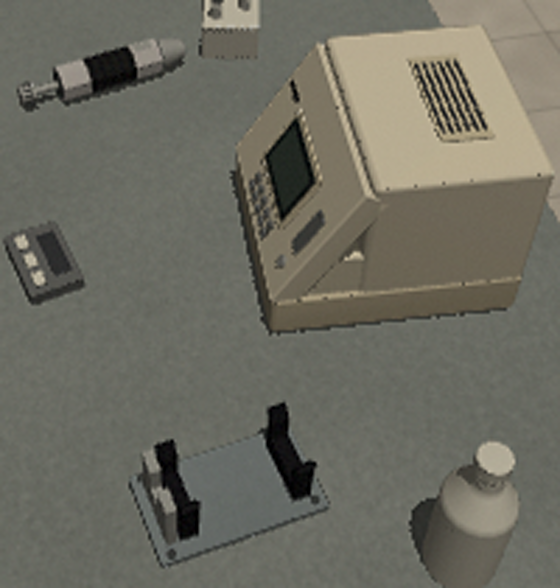

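```bash
cat >> h.py <<'E'
np.set_printoptions(precision=3,suppress=True)
def rot(yaw,pitch=0,flip=-1):
    # hammer frame yaw, nose-down pitch; tool y = hammer y, tool x=-hammer x, tool z=down
    H=R.from_euler('ZY',[yaw,pitch],degrees=True).as_matrix()
    return np.c_[-H[:,0],H[:,1],-H[:,2]]
def delta(p,M):
    s=r.get_state();T=R.from_quat(s['eef_rot']);print('t',round(s['clock'],2),'tcp',np.array(s['tool_pos']),'F',np.array(s['contact_force']),'open',round(s['opening'],3))
    print('shift cm',T.inv().apply(np.array(p)-s['tool_pos'])*100,'turn deg',(T.inv()*R.from_matrix(M)).as_rotvec(degrees=True))
E
python3 - <<'E'
from h import *
import pickle
D=pickle.load(open('d0.pkl','rb'));s=D['side']
c=lambda u,v:(250+u/2.8,130+v/2.8)
n=onz(s,*c(185,47),.021);k=onz(s,*c(20,95),.021);d=n-k;print('nose',n,'knob',k,np.linalg.norm(d),'yaw',np.degrees(np.arctan2(d[1],d[0])))
h=n-.1*d/np.linalg.norm(d);print('hammer',h)
a=[onz(s,*c(*p),z) for p,z in (((130,485),.01),((165,561),.01),((328,500),.01),((292,440),.07))]
print('cradle corners',a,np.linalg.norm(a[1]-a[0]),np.linalg.norm(a[2]-a[1]),'centre',(a[0]+a[2])/2)
d=a[2]-a[1];print(np.degrees(np.arctan2(d[1],d[0])));d=a[0]-a[1];print(np.degrees(np.arctan2(d[1],d[0]))-90)
w=onz(s,*c(291,169),.126);print('window',w)
for p in((295,120),(315,172),(287,218),(265,168)):
    o,dd=ray(s,*c(*p));
    for yaw in(0,-7):
        nrm=R.from_euler('ZY',[yaw,30],degrees=True).as_matrix();q=o+dd*((w-o)@nrm[:,0]/(dd@nrm[:,0]));print(p,yaw,nrm.T@(q-w))
b=[onz(s,*c(*p),0) for p in((272,332),(515,308))];d=b[1]-b[0];print('an',b,np.linalg.norm(d),np.degrees(np.arctan2(d[1],d[0])))
yaw=10.2
delta([h[0],h[1],.12],rot(yaw))
E
```

```text
nose [0.604 0.32  0.021] knob [0.39  0.275 0.021] 0.2181370697363216 yaw 11.97253011282774
hammer [0.506 0.299 0.021]
cradle corners [array([ 0.428, -0.259,  0.01 ]), array([ 0.444, -0.336,  0.01 ]), array([ 0.598, -0.311,  0.01 ]), array([ 0.57 , -0.279,  0.07 ])] 0.07911816962160166 0.15584597187757665 centre [ 0.513 -0.285  0.01 ]
9.528858095024061
12.03461013590578
window [ 0.641 -0.013  0.126]
(295, 120) 0 [0.    0.042 0.029]
(295, 120) -7 [-0.     0.051  0.022]
(315, 172) 0 [ 0.    -0.031  0.027]
(315, 172) -7 [-0.    -0.033  0.033]
(287, 218) 0 [-0.    -0.042 -0.028]
(287, 218) -7 [-0.    -0.049 -0.021]
(265, 168) 0 [-0.     0.034 -0.033]
(265, 168) -7 [-0.     0.036 -0.039]
an [array([ 0.6  , -0.115,  0.   ]), array([ 0.852, -0.138,  0.   ])] 0.2533859414386995 -5.299054763419622
t 0.15 tcp [0.273 0.562 0.238] F [-0.251 -0.718 -0.28 ] open 0.995
shift cm [-32.456 -13.418  11.832] turn deg [ -0.079  -0.02  -36.084]
```

{"op": "carry_out", "data": {"rows": [[[-32.5, -13.4, 11], [0, 0, -36], 0], [[-32.5, -13.4, 11], [0, 0, -36], 0], [[-32.5, -13.4, 11], [0, 0, -36], 0], [[-32.5, -13.4, 11], [0, 0, -36], 0], [[-32.5, -13.4, 11], [0, 0, -36], 0], [[-32.5, -13.4, 11], [0, 0, -36], 0], [[-32.5, -13.4, 11], [0, 0, -36], 0], [[-32.5, -13.4, 11], [0, 0, -36], 0], [[-32.5, -13.4, 11], [0, 0, -36], 0], [[-32.5, -13.4, 11], [0, 0, -36], 0]], "newtons": 40}}

```text
clock: 1.15
tool_pos: [0.5057, 0.3016, 0.1289]
eef_rot: [-0.089, 0.996, 0.001, -0.0]
contact_force: [-0.7, 0.5, -0.1]
opening: 1.004
finger_force: 0.0
```

```bash
python3 - <<'E'
from h import *
import pickle
s=r.snapshot('wrist');save(s,'w1');pickle.dump(s,open('w1.pkl','wb'));print(s['pose'])
delta([.506,.299,.01],rot(12))
E
```

```text
[[-0.177 -0.948 -0.263  0.438]
 [ 0.984 -0.17  -0.049  0.289]
 [ 0.002 -0.268  0.963  0.274]
 [ 0.     0.     0.     1.   ]]
t 1.2 tcp [0.505 0.303 0.129] F [-0.602  0.673 -1.071] open 0.998
shift cm [-0.013 -0.407 11.927] turn deg [ 0.156 -0.004 -1.703]
```

View pics/w1.png

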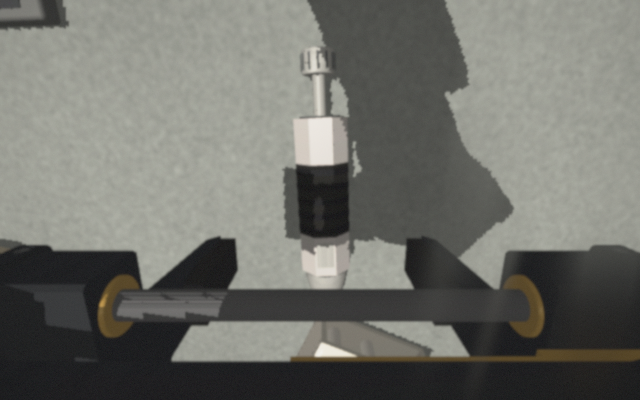

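```bash
python3 - <<'E'
from h import *
import pickle
s=pickle.load(open('w1.pkl','rb'))
a=onz(s,321,117,.042);b=onz(s,325.5,274,.042);d=b-a;print(a,b,np.linalg.norm(d),np.degrees(np.arctan2(d[1],d[0])),(a+b)/2)
k=onz(s,318,62,.021+.013);print(k)
for p in((303,117),(340,117),(300,165),(348,165),(302,237),(348,237)):print(p,onz(s,*p,.038))
E
```

```text
[0.438 0.289 0.042] [0.563 0.316 0.042] 0.12830679630934214 11.91283756284962 [0.5   0.302 0.042]
[0.4   0.28  0.034]
(303, 117) [0.44  0.276 0.038]
(340, 117) [0.435 0.303 0.038]
(300, 165) [0.476 0.279 0.038]
(348, 165) [0.469 0.316 0.038]
(302, 237) [0.535 0.291 0.038]
(348, 237) [0.528 0.328 0.038]
```

```bash
python3 - <<'E'
from h import *
delta([.501,.302,.008],rot(12))
E
```

```text
t 1.2 tcp [0.505 0.303 0.129] F [-0.602  0.673 -1.071] open 0.998
shift cm [ 0.426 -0.023 12.128] turn deg [ 0.156 -0.004 -1.703]
```

{"op": "carry_out", "data": {"rows": [[[0.4, 0, 4], [0, 0, -1.7], 0], [[0.4, 0, 7], [0, 0, -1.7], 0], [[0.4, 0, 10], [0, 0, -1.7], 0], [[0.4, 0, 12], [0, 0, -1.7], 0], [[0.4, 0, 12.1], [0, 0, -1.7], 0.2], [[0.4, 0, 12.1], [0, 0, -1.7], 0.5], [[0.4, 0, 12.1], [0, 0, -1.7], 0.7], [[0.4, 0, 12.1], [0, 0, -1.7], 0.8], [[0.4, 0, 12.1], [0, 0, -1.7], 0.8], [[0.4, 0, 12.1], [0, 0, -1.7], 0.8], [[0.4, 0, 12.1], [0, 0, -1.7], 0.8]], "newtons": 40}}

```text
clock: 2.3
tool_pos: [0.5031, 0.3017, 0.0087]
eef_rot: [-0.104, 0.995, 0.002, 0.001]
contact_force: [-1.3, 2.9, 5.9]
opening: 0.473
finger_force: 40.0
```

{"op": "carry_out", "data": {"rows": [[[0, 0, -1], [0, 0, 0], 0.8], [[0, 0, -3], [0, 0, 0], 0.8], [[0, 0, -6], [0, 0, 0], 0.8], [[0, 0, -10], [0, 0, 0], 0.8], [[0, 0, -15], [0, 0, 0], 0.8], [[0, 0, -18], [0, 0, 0], 0.8], [[0, 0, -18], [0, 0, 0], 0.8]]}}

```text
clock: 3.0
tool_pos: [0.5046, 0.2989, 0.1913]
eef_rot: [-0.102, 0.995, 0.001, 0.003]
contact_force: [0.8, 1.0, -6.8]
opening: 0.468
finger_force: 40.0
```

```bash
python3 - <<'E'
from h import *
delta([.45,-.28,.24],rot(10))
E
```

```text
t 3.0 tcp [0.505 0.299 0.191] F [ 0.849  1.032 -6.846] open 0.468
shift cm [ 17.065 -55.576  -5.02 ] turn deg [0.058 0.316 1.709]
```

{"op": "carry_out", "data": {"rows": [[[2, 0, -5], [0, 0, 0], 0.8], [[6, -5, -5], [0, -0.3, 1.7], 0.8], [[8, -10, -5], [0, -0.3, 1.7], 0.8], [[17, -55.6, -5], [0, -0.3, 1.7], 0.8], [[17, -55.6, -5], [0, -0.3, 1.7], 0.8], [[17, -55.6, -5], [0, -0.3, 1.7], 0.8], [[17, -55.6, -5], [0, -0.3, 1.7], 0.8], [[17, -55.6, -5], [0, -0.3, 1.7], 0.8], [[17, -55.6, -5], [0, -0.3, 1.7], 0.8], [[17, -55.6, -5], [0, -0.3, 1.7], 0.8], [[17, -55.6, -5], [0, -0.3, 1.7], 0.8], [[17, -55.6, -5], [0, -0.3, 1.7], 0.8]]}}

```text
clock: 4.2
tool_pos: [0.447, -0.2496, 0.2352]
eef_rot: [-0.088, 0.996, 0.001, -0.0]
contact_force: [1.4, 1.3, -6.3]
opening: 0.473
finger_force: 40.0
```

{"op": "carry_out", "data": {"rows": [[[0, 0, 0], [0, 0, 0], 0.8], [[0, 0, 0], [0, 0, 0], 0.8], [[0, 0, 0], [0, 0, 0], 0.8]]}}

```text
clock: 4.5
tool_pos: [0.4487, -0.246, 0.2361]
eef_rot: [-0.089, 0.996, 0.002, 0.001]
contact_force: [0.5, 0.7, -6.9]
opening: 0.474
finger_force: 40.0
```

```bash
python3 - <<'E'
from h import *
import pickle
s=r.snapshot('wrist');save(s,'w2');pickle.dump(s,open('w2.pkl','wb'));print(s['pose'])
delta([.513,-.285,.24],rot(10))
E
```

```text
[[-0.177 -0.948 -0.265  0.381]
 [ 0.984 -0.169 -0.051 -0.259]
 [ 0.003 -0.27   0.963  0.381]
 [ 0.     0.     0.     1.   ]]
t 4.55 tcp [ 0.449 -0.246  0.237] F [ 0.728 -0.619 -6.478] open 0.473
shift cm [-5.574 -5.011 -0.343] turn deg [0.14  0.157 0.251]
```

View pics/w2.png

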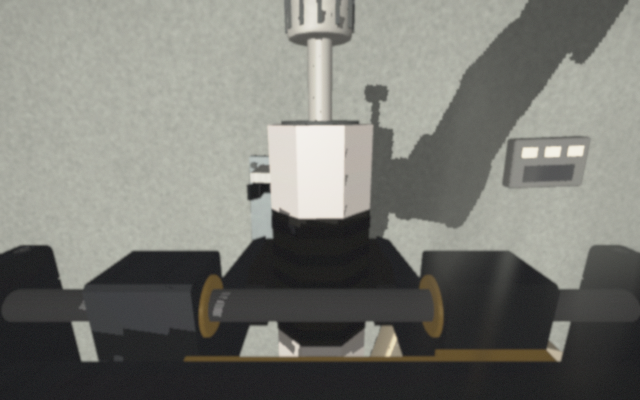

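{"op": "carry_out", "data": {"rows": [[[2, 5, 0], [0, 0, 0], 0.8], [[4, 11, -2], [0, 0, 0], 0.8], [[5, 11, -2], [0, 0, 0], 0.8], [[5, 11, -2], [0, 0, 0], 0.8], [[5, 11, -2], [0, 0, 0], 0.8], [[5, 11, -2], [0, 0, 0], 0.8]]}}

```text
clock: 5.15
tool_pos: [0.3824, -0.1479, 0.2574]
eef_rot: [-0.088, 0.996, 0.0, 0.003]
contact_force: [0.0, 0.0, -6.6]
opening: 0.468
finger_force: 40.0
```

```bash
python3 - <<'E'
from h import *
import pickle
s=r.snapshot('wrist');save(s,'w3');pickle.dump(s,open('w3.pkl','wb'));print(s['pose'])
cv2.imwrite('pics/w3c.png',cv2.resize(s['image'][20:260,20:340,::-1],None,fx=2.5,fy=2.5,interpolation=cv2.INTER_CUBIC))
E
```

```text
[[-0.176 -0.947 -0.27   0.314]
 [ 0.984 -0.17  -0.048 -0.161]
 [-0.    -0.274  0.962  0.402]
 [ 0.     0.     0.     1.   ]]
```

View pics/w3c.png

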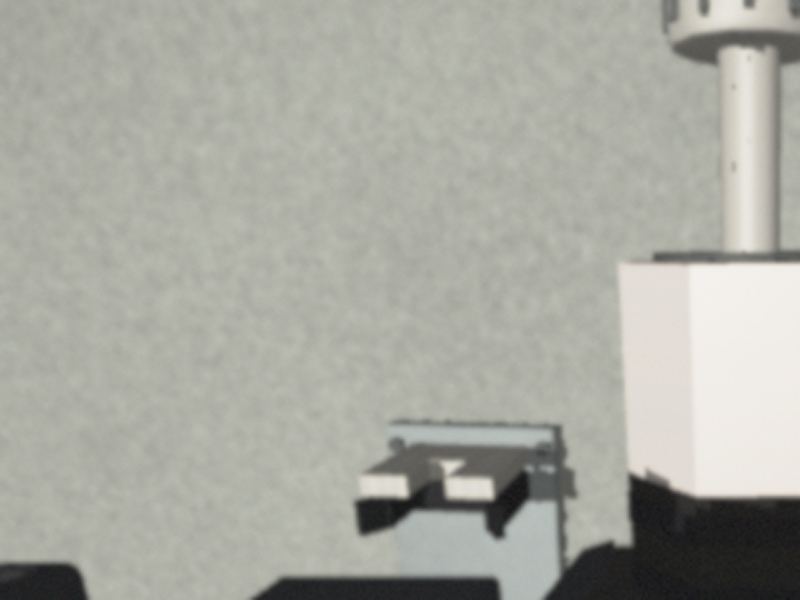

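```bash
python3 - <<'E'
from h import *
import pickle
s=pickle.load(open('w3.pkl','rb'))
c=lambda u,v:(20+u/2.5,20+v/2.5)
L=onz(s,*c(363,475),.068);Rr=onz(s,*c(494,476),.068);m=onz(s,*c(428,475.5),.068);mf=onz(s,*c(427,499.5),.068)
print('yoke',L,Rr,np.linalg.norm(L-Rr),'slot rear',m,'front',mf)
a=onz(s,*c(390,421),.01);b=onz(s,*c(561,427),.01);d=b-a;print('base',a,b,np.linalg.norm(d),np.degrees(np.arctan2(d[1],d[0]))-90)
d=Rr-L;print(np.degrees(np.arctan2(d[1],d[0]))-90)
for y in(9.5,10.5,11.5):
    e=R.from_euler('z',y,degrees=True).apply([1,0,0]);print(y,(a+b)/2+.08*e,m+.075*e,mf+.065*e)
E
```

```text
yoke [ 0.448 -0.319  0.068] [ 0.438 -0.259  0.068] 0.06030316734653339 slot rear [ 0.443 -0.289  0.068] front [ 0.455 -0.289  0.068]
base [ 0.439 -0.333  0.01 ] [ 0.426 -0.243  0.01 ] 0.09042078443544738 8.08907608630959
9.704212686119874
9.5 [ 0.512 -0.275  0.01 ] [ 0.517 -0.277  0.068] [ 0.519 -0.278  0.068]
10.5 [ 0.511 -0.274  0.01 ] [ 0.517 -0.275  0.068] [ 0.519 -0.277  0.068]
11.5 [ 0.511 -0.272  0.01 ] [ 0.517 -0.274  0.068] [ 0.519 -0.276  0.068]
```

```bash
python3 - <<'E'
from h import *
delta([.522,-.277,.11],rot(9.3))
E
```

```text
t 5.2 tcp [ 0.382 -0.148  0.257] F [ 0.37  -0.39  -6.316] open 0.471
shift cm [-11.403 -15.145  14.796] turn deg [0.005 0.336 0.806]
```

{"op": "carry_out", "data": {"rows": [[[-5, -8, 0], [0, 0, 0.8], 0.8], [[-11.4, -15.1, 0], [0, 0, 0.8], 0.8], [[-11.4, -15.1, 0], [0, 0, 0.8], 0.8], [[-11.4, -15.1, 0], [0, 0, 0.8], 0.8], [[-11.4, -15.1, 5], [0, -0.3, 0.8], 0.8], [[-11.4, -15.1, 10], [0, -0.3, 0.8], 0.8], [[-11.4, -15.1, 14.7], [0, -0.3, 0.8], 0.8], [[-11.4, -15.1, 14.7], [0, -0.3, 0.8], 0.8], [[-11.4, -15.1, 14.7], [0, -0.3, 0.8], 0.8], [[-11.4, -15.1, 14.7], [0, -0.3, 0.8], 0.8]]}}

```text
clock: 6.2
tool_pos: [0.5234, -0.277, 0.1133]
eef_rot: [-0.081, 0.997, -0.0, 0.008]
contact_force: [0.7, -0.8, -6.2]
opening: 0.472
finger_force: 40.0
```

```bash
python3 - <<'E'
from h import *
import pickle
delta([.522,-.277,.042],rot(9.3))
s=r.snapshot('wrist');pickle.dump(s,open('w4.pkl','wb'));t=r.snapshot('side')
a=cv2.resize(s['image'][0:260,200:440,::-1],None,fx=1.6,fy=1.6);b=cv2.resize(t['image'][210:350,250:420,::-1],None,fx=2.35,fy=2.35)
h=min(len(a),len(b));cv2.imwrite('pics/c4.png',np.hstack([a[:h],b[:h]]));print(a.shape,b.shape)
E
```

```text
t 6.2 tcp [ 0.523 -0.277  0.113] F [ 0.737 -0.793 -6.203] open 0.472
shift cm [0.242 0.039 7.13 ] turn deg [-0.119  0.862 -0.009]
(416, 384, 3) (329, 400, 3)
```

View pics/c4.png

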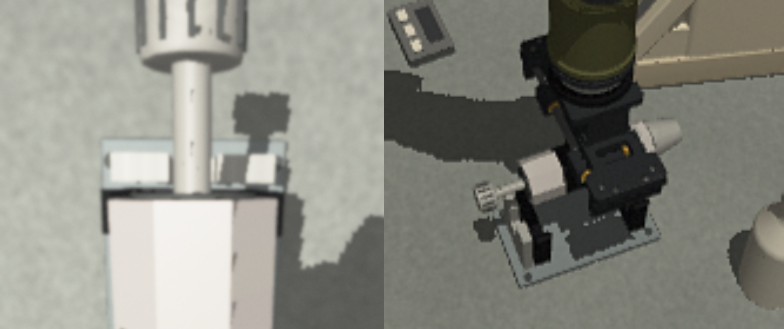

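```bash
python3 - <<'E'
from h import *
import pickle
s=pickle.load(open('w4.pkl','rb'));c=lambda u,v:(200+u/1.6,v/1.6)
e=R.from_euler('z',9.3,degrees=True).apply([1,0,0]);f=np.array([-e[1],e[0],0])
C=np.array([.515,-.278,0])
for n,u,v,z in(('tail top',193,198,.145),('yoke rear',193,152,.068),('yoke front',193,182,.068),('base rear L',103,140,.01),('base rear R',287,140,.01),('stem',191,100,.124),('knob front',191,68,.124)):
    p=onz(s,*c(u,v),z)-C;print(n,p@e,p@f)
E
```

```text
tail top -0.05874612722104658 -0.0009563168882688953
yoke rear -0.07250182426832406 -0.0011188704526528723
yoke front -0.06190377644977485 -0.0011190194180812573
base rear L -0.08094654088216242 -0.04421586892311592
base rear R -0.08092931254778406 0.04360842234018805
stem -0.08195684881387208 -0.001504456746055305
knob front -0.0892380847917791 -0.001495891294634107
```

{"op": "carry_out", "data": {"rows": [[[-0.1, 0.05, 2], [0, 0.6, 0], 0.8], [[-0.1, 0.05, 4], [0, 0.6, 0], 0.8], [[-0.1, 0.05, 5], [0, 0.6, 0], 0.8], [[-0.1, 0.05, 6], [0, 0.6, 0], 0.8], [[-0.1, 0.05, 6.6], [0, 0.6, 0], 0.8], [[-0.1, 0.05, 6.9], [0, 0.6, 0], 0.8], [[-0.1, 0.05, 7.0], [0, 0.6, 0], 0.8], [[-0.1, 0.05, 7.0], [0, 0.6, 0], 0.8], [[-0.1, 0.05, 7.0], [0, 0.6, 0], 0.8]]}}

```text
clock: 7.2
tool_pos: [0.5252, -0.2772, 0.0427]
eef_rot: [-0.081, 0.997, -0.001, 0.003]
contact_force: [4.3, -4.5, 1.8]
opening: 0.471
finger_force: 40.0
```

{"op": "carry_out", "data": {"rows": [[[0, 0, 0], [0, 0, 0], 0.4], [[0, 0, 0], [0, 0, 0], 0.2], [[0, 0, 0], [0, 0, 0], 0.1], [[0, 0, 0], [0, 0, 0], 0.1], [[0, 0, -3], [0, 0, 0], 0.1], [[0, 0, -7], [0, 0, 0], 0.1], [[3, 0, -11], [0, 0, 0], 0.1], [[7, 0, -12], [0, 0, 0], 0.1], [[10.5, 0, -12], [0, 0, 0], 0.1], [[10.5, 0, -12], [0, 0, 0], 0.1], [[10.5, 0, -12], [0, 0, 0], 0.1]]}}

```text
clock: 8.3
tool_pos: [0.4187, -0.2927, 0.1612]
eef_rot: [-0.081, 0.997, 0.0, 0.0]
contact_force: [-0.3, -0.7, -0.9]
opening: 0.899
finger_force: 0.0
```

```bash
python3 - <<'E'
from h import *
import pickle
e=R.from_euler('z',9.3,degrees=True).apply([1,0,0]);C=np.array([.515,-.278,0])
p=C-.098*e;p[2]=.036
delta(p,rot(9.3))
s=r.snapshot('wrist');pickle.dump(s,open('w5.pkl','wb'));t=r.snapshot('side')
a=cv2.resize(s['image'][:,120:520,::-1],None,fx=1,fy=1);b=cv2.resize(t['image'][200:350,250:400,::-1],(400,400))
cv2.imwrite('pics/c5.png',np.hstack([a,b]))
print(proj(s,[p[0],p[1],.055]),proj(t,[p[0],p[1],.055]))
E
```

```text
t 8.3 tcp [ 0.419 -0.293  0.161] F [-0.308 -0.703 -0.91 ] open 0.899
shift cm [ 0.063 -0.113 12.521] turn deg [ 0.015  0.008 -0.029]
[320.038 200.108] [294.396 307.445]
```

View pics/c5.png

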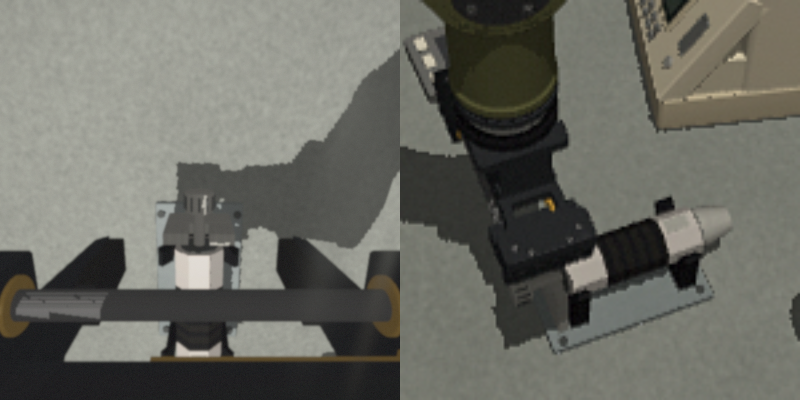

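{"op": "carry_out", "data": {"rows": [[[0, -0.1, 4], [0, 0, 0], 0.1], [[0, -0.1, 8], [0, 0, 0], 0.1], [[0, -0.1, 11], [0, 0, 0], 0.1], [[0, -0.1, 12.4], [0, 0, 0], 0.2], [[0, -0.1, 12.5], [0, 0, 0], 0.4], [[0, -0.1, 12.5], [0, 0, 0], 0.6], [[0, -0.1, 12.5], [0, 0, 0], 0.9], [[0, -0.1, 12.5], [0, 0, 0], 0.9], [[0, -0.1, 12.5], [0, 0, 0], 0.9], [[0, -0.1, 12.5], [0, 0, 0], 0.9], [[0, -0.1, 12.5], [0, 0, 0], 0.9]], "newtons": 45}}

```text
clock: 9.5
tool_pos: [0.4195, -0.2938, 0.0365]
eef_rot: [-0.081, 0.997, -0.0, 0.0]
contact_force: [-1.0, -0.6, 2.2]
opening: 0.269
finger_force: 44.5
```

{"op": "carry_out", "data": {"rows": [[[0.3, 0, 0], [0, 0, 0], 0.9], [[0.6, 0, 0], [0, 0, 0], 0.9], [[0.9, 0, 0], [0, 0, 0], 0.9], [[1.2, 0, 0], [0, 0, 0], 0.9], [[1.5, 0, 0], [0, 0, 0], 0.9], [[1.5, 0, 0], [0, 0, 0], 0.9]]}}

```text
clock: 10.1
tool_pos: [0.4074, -0.2957, 0.0365]
eef_rot: [-0.082, 0.997, -0.0, 0.003]
contact_force: [6.9, 1.1, 1.0]
opening: 0.276
finger_force: 44.6
```

{"op": "carry_out", "data": {"rows": [[[0.3, 0, 0], [0, 0, 0], 0.9], [[0.6, 0, 0], [0, 0, 0], 0.9], [[0.9, 0, 0], [0, 0, 0], 0.9], [[1.1, 0, 0], [0, 0, 0], 0.9], [[1.1, 0, 0], [0, 0, 0], 0.9], [[1.1, 0, 0], [0, 0, 0], 0.9]]}}

```text
clock: 10.7
tool_pos: [0.399, -0.297, 0.0365]
eef_rot: [-0.082, 0.997, -0.0, 0.005]
contact_force: [9.5, 1.5, 0.4]
opening: 0.269
finger_force: 44.8
```

```bash
python3 - <<'E'
from h import *
import pickle
s=r.snapshot('wrist');delta([.4195,-.2938,.036],rot(9.3))
cv2.imwrite('pics/c6.png',cv2.resize(s['image'][120:300,200:440,::-1],None,fx=3,fy=3))
E
```

```text
t 10.75 tcp [ 0.399 -0.297  0.037] F [ 9.435  1.211 -0.041] open 0.268
shift cm [-2.075 -0.018  0.073] turn deg [-0.05   0.592  0.161]
```

View pics/c6.png

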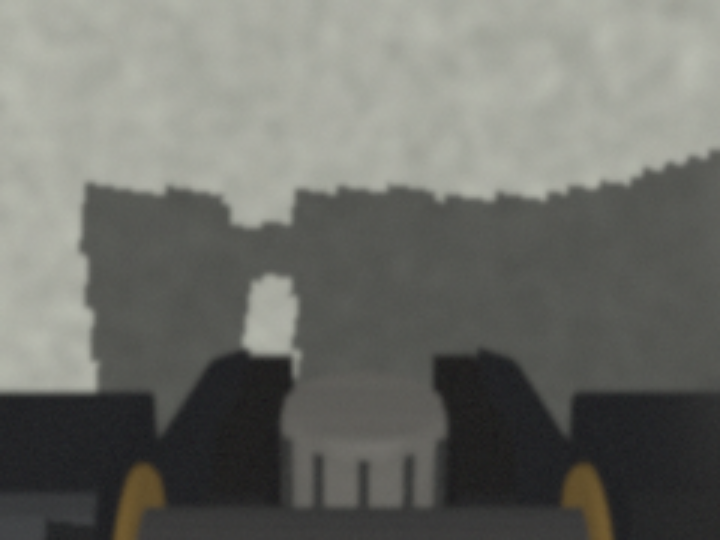

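{"op": "carry_out", "data": {"rows": [[[0.3, 0, 0], [0, 0, 0], 0.9], [[0.6, 0, 0], [0, 0, 0], 0.9], [[0.9, 0, 0], [0, 0, 0], 0.9], [[1.2, 0, 0], [0, 0, 0], 0.9], [[1.2, 0, 0], [0, 0, 0], 0.9], [[1.2, 0, 0], [0, 0, 0], 0.9]]}}

```text
clock: 11.35
tool_pos: [0.3898, -0.2985, 0.0366]
eef_rot: [-0.083, 0.996, 0.0, 0.008]
contact_force: [13.4, 2.9, -2.2]
opening: 0.276
finger_force: 44.7
```

{"op": "carry_out", "data": {"rows": [[[0.1, 0, 0], [0, 0, 0], 0.9], [[0.2, 0, 0], [0, 0, 0], 0.9], [[0.2, 0, 0], [0, 0, 0], 0.9], [[0.2, 0, 0], [0, 0, 0], 0.9]]}}

```text
clock: 11.75
tool_pos: [0.3884, -0.2987, 0.0366]
eef_rot: [-0.083, 0.996, 0.0, 0.008]
contact_force: [14.8, 3.1, -1.8]
opening: 0.275
finger_force: 44.9
```

{"op": "carry_out", "data": {"rows": [[[0.1, 0, 0], [0, 0, 0], 0.9], [[0.2, 0, 0], [0, 0, 0], 0.9], [[0.2, 0, 0], [0, 0, 0], 0.9], [[0.2, 0, 0], [0, 0, 0], 0.9]]}}

```text
clock: 12.15
tool_pos: [0.3874, -0.2988, 0.0366]
eef_rot: [-0.084, 0.996, 0.0, 0.009]
contact_force: [15.8, 3.5, -2.1]
opening: 0.272
finger_force: 44.9
```

{"op": "carry_out", "data": {"rows": [[[0.1, 0, 0], [0, 0, 0], 0.9], [[0.2, 0, 0], [0, 0, 0], 0.9], [[0.2, 0, 0], [0, 0, 0], 0.9], [[0.2, 0, 0], [0, 0, 0], 0.9]]}}

```text
clock: 12.55
tool_pos: [0.3874, -0.2988, 0.0367]
eef_rot: [-0.084, 0.996, 0.0, 0.011]
contact_force: [18.1, 4.1, -4.7]
opening: 0.274
finger_force: 45.0
```

{"op": "carry_out", "data": {"rows": [[[-0.2, 0, 0], [0, 0, 0], 0.9], [[-0.4, 0, 0], [0, 0, 0], 0.9], [[-0.6, 0, 0], [0, 0, 0], 0.9], [[-0.8, 0, 0], [0, 0, 0], 0.9], [[-0.8, 0, 0], [0, 0, 0], 0.9], [[-0.8, 0, 0], [0, 0, 0], 0.9]]}}

```text
clock: 13.15
tool_pos: [0.3904, -0.2984, 0.0366]
eef_rot: [-0.083, 0.997, 0.0, 0.006]
contact_force: [10.9, 1.9, -0.9]
opening: 0.272
finger_force: 44.8
```

{"op": "carry_out", "data": {"rows": [[[-0.2, 0, 0], [0, 0, 0], 0.9], [[-0.4, 0, 0], [0, 0, 0], 0.9], [[-0.5, 0, 0], [0, 0, 0], 0.9], [[-0.5, 0, 0], [0, 0, 0], 0.9], [[-0.5, 0, 0], [0, 0, 0], 0.9]]}}

```text
clock: 13.65
tool_pos: [0.3905, -0.2983, 0.0364]
eef_rot: [-0.082, 0.997, -0.0, 0.002]
contact_force: [6.1, 0.6, 4.1]
opening: 0.273
finger_force: 44.5
```

{"op": "carry_out", "data": {"rows": [[[-0.3, 0, 0], [0, 0, 0], 0.9], [[-0.5, 0, 0], [0, 0, 0], 0.9], [[-0.5, 0, 0], [0, 0, 0], 0.9], [[-0.5, 0, 0], [0, 0, 0], 0.6], [[-0.5, 0, 0], [0, 0, 0], 0.4], [[-0.5, 0, 0], [0, 0, 0], 0.1], [[-0.5, 0, 0], [0, 0, 0], 0.1], [[-0.5, 0, 0], [0, 0, 0], 0.1], [[-0.5, 0, -4], [0, 0, 0], 0.1], [[-0.5, 0, -8], [0, 0, 0], 0.1], [[-0.5, 0, -12], [0, 0, 0], 0.1], [[-0.5, 0, -12], [0, 0, 0], 0.1]]}}

```text
clock: 14.85
tool_pos: [0.3958, -0.299, 0.1601]
eef_rot: [-0.081, 0.997, -0.002, 0.003]
contact_force: [1.0, -0.3, -0.2]
opening: 0.9
finger_force: 0.0
```

```bash
python3 - <<'E'
from h import *
import pickle
e=R.from_euler('z',9.3,degrees=True).apply([1,0,0]);C=np.array([.515,-.278,0])
p=C+.002*e;p[2]=.042
delta(p,rot(9.3))
D={k:r.snapshot(k) for k in('wrist','side')};pickle.dump(D,open('d7.pkl','wb'));s=D['wrist'];t=D['side']
b=cv2.resize(t['image'][210:340,270:400,::-1],(400,400))
cv2.imwrite('pics/c7.png',np.hstack([s['image'][:,120:520,::-1],b]))
E
```

```text
t 14.85 tcp [ 0.396 -0.299  0.16 ] F [ 0.983 -0.333 -0.208] open 0.9
shift cm [-12.223   0.215  11.885] turn deg [-0.281  0.368 -0.029]
```

View pics/c7.png

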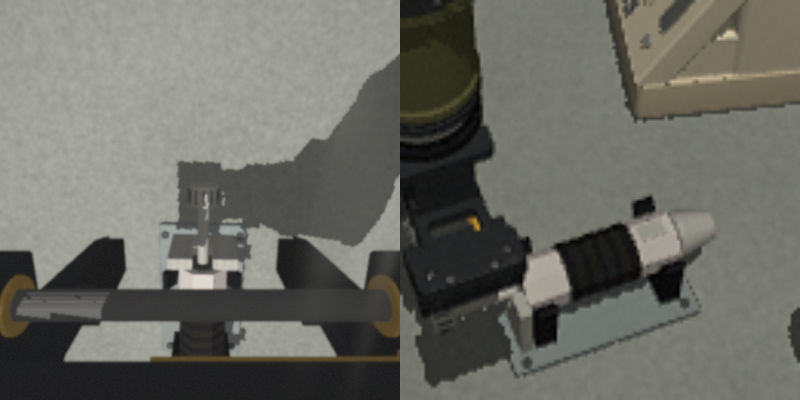

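```bash
python3 - <<'E'
from h import *
import pickle
delta([.60,-.012,.315],rot(-3,-30))
t=pickle.load(open('d7.pkl','rb'))['side'];print('nose',onz(t,270+316/3.077,210+220/3.077,.055))
E
```

```text
t 14.95 tcp [ 0.394 -0.298  0.156] F [-0.241  0.348 -0.097] open 0.902
shift cm [-25.005  24.897 -15.853] turn deg [  3.168 -29.83   12.008]
nose [ 0.623 -0.265  0.055]
```

{"op": "carry_out", "data": {"rows": [[[0, 3, -5], [0, 0, 0], 0.1], [[0, 7, -10], [0, 0, 0], 0.1], [[-4, 11, -14], [0.6, -6, 2.4], 0.1], [[-8, 15, -15.9], [1.2, -12, 4.8], 0.1], [[-13, 19, -15.9], [1.9, -18, 7.2], 0.1], [[-18, 23, -15.9], [2.5, -24, 9.6], 0.1], [[-22, 25, -15.9], [3.2, -30, 12], 0.1], [[-25, 25, -15.9], [3.2, -30, 12], 0.1], [[-25, 25, -15.9], [3.2, -30, 12], 0.1], [[-25, 25, -15.9], [3.2, -30, 12], 0.1], [[-25, 25, -15.9], [3.2, -30, 12], 0.1]]}}

```text
clock: 16.05
tool_pos: [0.6036, -0.0039, 0.3143]
eef_rot: [0.021, 0.965, -0.004, 0.261]
contact_force: [-0.6, -0.2, -0.6]
opening: 0.9
finger_force: 0.0
```

```bash
python3 - <<'E'
from h import *
import pickle
s=r.snapshot('wrist');pickle.dump(s,open('w8.pkl','wb'));print(s['pose']);delta([.60,-.012,.315],rot(-3,-30))
def find(s,box,thr):
    im=s['image'];x0,y0,x1,y1=box;g=im[y0:y1,x0:x1].max(2)
    m=(g<thr).astype(np.uint8)*255
    cs,_=cv2.findContours(m,cv2.RETR_EXTERNAL,cv2.CHAIN_APPROX_NONE)
    for c in sorted(cs,key=cv2.contourArea)[::-1][:5]:
        (cx,cy),wh,an=cv2.minAreaRect(c);q=cv2.approxPolyDP(c,.04*cv2.arcLength(c,True),True)
        print('A',cv2.contourArea(c),'rect',(round(cx+x0),round(cy+y0)),np.round(wh),round(an),'poly',[(p[0][0]+x0,p[0][1]+y0) for p in q][:8])
print('expect',proj(s,[.641,-.013,.126]))
print(s['image'][::25,::40].max(2))
for th in(60,80,110): print(th);find(s,(0,0,640,400),th)
E
```

```text
[[ 0.042 -0.697 -0.716  0.471]
 [ 0.999  0.031  0.028  0.001]
 [ 0.003 -0.717  0.697  0.405]
 [ 0.     0.     0.     1.   ]]
t 16.1 tcp [ 0.601 -0.007  0.313] F [-0.521 -0.347 -0.129] open 0.898
shift cm [-0.03  -0.464 -0.179] turn deg [0.208 0.006 0.277]
expect [313.478 124.345]
[[118  29  61  64 123 123 129 130 129  62  66  61  62 121 121 120]
 [119 174  72  58 130 129 136 133 134  61 132  61  74 123 125 128]
 [122  19 132  65 127 127  93  93  91  88  72 129 128 129 126 107]
 [121 127 152 132 129 128 109 160  96 161 161 134 130 128 115 209]
 [129 130  69 133 132 132  91  41  36  48 163 137 129 131 116 201]
 [129  95  86 134 131 133  82  58  59  39 163 132 132 131 129 189]
 [159  89 128 131 132 132 165 149 127  81 164 131 135 135 132 133]
 [ 96  87 134 131 128 134 166 165 165 166 165 135 133 134 132 129]
 [ 84 130 132 131 132 134 207 215 203 183 171 137 133 133 133 134]
 [128 130 131 135 135 145 218 217 217 216 217 176 175 176 172 164]
 [ 39  27  27 128 176 177  24 217 218 217  28 162 171 128 122  73]
 [ 26  25  21  24 182  24  29 143 135 200  40  69 174  30  37  58]
 [ 28  27  27  
[... 2401 characters left out ...]
), np.int32(131)), (np.int32(361), np.int32(34)), (np.int32(499), np.int32(0))]
A 5384.0 rect (43, 146) [ 61. 142.] 53 poly [(np.int32(109), np.int32(116)), (np.int32(59), np.int32(99)), (np.int32(3), np.int32(139)), (np.int32(39), np.int32(160)), (np.int32(0), np.int32(171)), (np.int32(0), np.int32(207))]
A 4669.0 rect (318, 122) [90. 55.] 2 poly [(np.int32(276), np.int32(94)), (np.int32(272), np.int32(147)), (np.int32(362), np.int32(150)), (np.int32(361), np.int32(98))]
A 4452.0 rect (84, 18) [140.  77.] 39 poly [(np.int32(9), np.int32(0)), (np.int32(63), np.int32(13)), (np.int32(102), np.int32(82)), (np.int32(98), np.int32(46)), (np.int32(140), np.int32(60)), (np.int32(122), np.int32(0))]
```

```bash
python3 - <<'E'
from h import *
import pickle
s=pickle.load(open('w8.pkl','rb'))
q=np.array([(275.8,96.2),(273.7,147),(361.3,149),(360.4,98.8)],float)  # low-right(-y), up(-y), up(+y), low(+y)
P=np.array([[0,-.046,-.03],[0,-.046,.03],[0,.046,.03],[0,.046,-.03]])
K=np.array([[s['fx'],0,s['cx']],[0,s['fy'],s['cy']],[0,0,1]])
ok,rv,tv=cv2.solvePnP(P,q,K,None)
T=np.array(s['pose']);F=np.diag([1,-1,-1.])
M=T[:3,:3]@F@cv2.Rodrigues(rv)[0];p=T[:3,3]+T[:3,:3]@F@tv[:,0];print('pnp',p,M)
print('euler ZY',R.from_matrix(M).as_euler('ZYX',degrees=True))
# plane casting
for yaw in(-8,-5,-2,0,2):
    H=R.from_euler('ZY',[yaw,30],degrees=True).as_matrix()
    A,B=q[0],q[2];C_,D_=q[1],q[3]
    n=np.cross(np.r_[A,1],np.r_[B,1]);m=np.cross(np.r_[C_,1],np.r_[D_,1]);x=np.cross(n,m);w=onz(s,x[0]/x[2],x[1]/x[2],.126)
    L=[]
    for u in q:
        o,d=ray(s,*u);L.append(H.T@(o+d*((w-o)@H[:,0]/(d@H[:,0]))-w))
    print(yaw,w,np.array(L)[:,1:].round(4).tolist())
E
```

```text
pnp [ 0.644 -0.008  0.117] [[ 0.865  0.08   0.495]
 [-0.074  0.997 -0.031]
 [-0.496 -0.01   0.868]]
euler ZY [-4.899 29.717 -0.641]
-8 [ 0.639 -0.008  0.126] [[-0.0457, -0.026], [-0.0431, 0.0314], [0.0458, 0.026], [0.044, -0.0321]]
-5 [ 0.639 -0.008  0.126] [[-0.0452, -0.0285], [-0.0441, 0.0294], [0.0447, 0.0281], [0.0444, -0.0296]]
-2 [ 0.639 -0.008  0.126] [[-0.0448, -0.031], [-0.0451, 0.0273], [0.0436, 0.0302], [0.0448, -0.0271]]
0 [ 0.639 -0.008  0.126] [[-0.0445, -0.0327], [-0.0459, 0.0259], [0.0429, 0.0315], [0.0451, -0.0254]]
2 [ 0.639 -0.008  0.126] [[-0.0441, -0.0344], [-0.0466, 0.0244], [0.0422, 0.0328], [0.0454, -0.0238]]
```

```bash
python3 - <<'E'
from h import *
delta([.519,-.2775,.17],rot(9.3))
E
```

```text
t 16.1 tcp [ 0.601 -0.007  0.313] F [-0.521 -0.347 -0.129] open 0.898
shift cm [ 13.153 -27.372   8.929] turn deg [ -3.09   29.901 -11.693]
```

{"op": "carry_out", "data": {"rows": [[[1, -5, 0], [-0.6, 6, -2.4], 0.1], [[3, -10, 0], [-1.2, 12, -4.8], 0.1], [[6, -15, 1], [-1.9, 18, -7.2], 0.1], [[8, -19, 3], [-2.5, 24, -9.6], 0.1], [[11, -23, 6], [-3.1, 29.9, -11.7], 0.1], [[13.2, -27.4, 8.9], [-3.1, 29.9, -11.7], 0.1], [[13.2, -27.4, 8.9], [-3.1, 29.9, -11.7], 0.1], [[13.2, -27.4, 8.9], [-3.1, 29.9, -11.7], 0.1], [[13.2, -27.4, 8.9], [-3.1, 29.9, -11.7], 0.1], [[13.2, -27.4, 8.9], [-3.1, 29.9, -11.7], 0.1]]}}

```text
clock: 17.1
tool_pos: [0.5163, -0.2791, 0.1718]
eef_rot: [-0.079, 0.997, 0.001, 0.001]
contact_force: [0.7, 0.3, 0.4]
opening: 0.903
finger_force: 0.0
```

```bash
python3 - <<'E'
from h import *
import pickle
delta([.519,-.2775,.042],rot(9.3))
s=r.snapshot('wrist');pickle.dump(s,open('w9.pkl','wb'))
e=R.from_euler('z',9.3,degrees=True).apply([1,0,0]);C=np.array([.515,-.278,0]);f=np.array([-e[1],e[0],0])
# brightness profile along top line of the hammer (z=.076) in cradle coords
xs=np.arange(-.075,-.0,.0025)
for x in xs:
    u,v=proj(s,C+x*e+[0,0,.076]);print(round(x,4),(round(u),round(v)),s['image'][int(round(v)),int(round(u))].max(),end=' | ')
# lateral profile at x=-.06+.008
print()
for y in np.arange(-.026,.027,.002):
    u,v=proj(s,C-.05*e+y*f+[0,0,.076]);print(round(y,3),s['image'][int(round(v)),int(round(u))].max(),end=' | ')
E
```

```text
t 17.1 tcp [ 0.516 -0.279  0.172] F [0.706 0.324 0.376] open 0.903
shift cm [-0.27   0.104 12.981] turn deg [ 0.063  0.119 -0.24 ]
-0.075 (323, 107) 195 | -0.0725 (323, 111) 196 | -0.07 (323, 114) 194 | -0.0675 (323, 118) 193 | -0.065 (323, 121) 178 | -0.0625 (323, 124) 139 | -0.06 (323, 128) 236 | -0.0575 (323, 131) 235 | -0.055 (323, 134) 235 | -0.0525 (323, 138) 235 | -0.05 (323, 141) 234 | -0.0475 (323, 144) 235 | -0.045 (323, 147) 233 | -0.0425 (323, 151) 233 | -0.04 (323, 154) 232 | -0.0375 (323, 157) 233 | -0.035 (323, 160) 231 | -0.0325 (323, 163) 231 | -0.03 (323, 166) 232 | -0.0275 (323, 170) 174 | -0.025 (323, 173) 45 | -0.0225 (323, 176) 35 | -0.02 (323, 179) 36 | -0.0175 (323, 182) 28 | -0.015 (323, 185) 32 | -0.0125 (323, 188) 29 | -0.01 (323, 191) 32 | -0.0075 (323, 194) 30 | -0.005 (323, 197) 37 | -0.0025 (323, 200) 45 | 
-0.026 33 | -0.024 45 | -0.022 57 | -0.02 201 | -0.018 214 | -0.016 214 | -0.014 215 | -0.012 216 | -0.01 223 | -0.008 234 | -0.006 235 | -0.004 235 | -0.002 235 | -0.0 234 | 0.002 233 | 0.004 233 | 0.006 233 | 0.008 201 | 0.01 171 | 0.012 169 | 0.014 170 | 0.016 171 | 0.018 151 | 0.02 69 | 0.022 38 | 0.024 40 | 0.026 39 |
```

{"op": "carry_out", "data": {"rows": [[[-0.25, 0, 4], [0, 0, -0.2], 0.1], [[-0.25, 0, 8], [0, 0, -0.2], 0.1], [[-0.25, 0, 11], [0, 0, -0.2], 0.1], [[-0.25, 0, 12.8], [0, 0, -0.2], 0.2], [[-0.25, 0, 13], [0, 0, -0.2], 0.4], [[-0.25, 0, 13], [0, 0, -0.2], 0.7], [[-0.25, 0, 13], [0, 0, -0.2], 0.8], [[-0.25, 0, 13], [0, 0, -0.2], 0.8], [[-0.25, 0, 13], [0, 0, -0.2], 0.8], [[-0.25, 0, 13], [0, 0, -0.2], 0.8], [[-0.25, 0, 13], [0, 0, -0.2], 0.8]], "newtons": 45}}

```text
clock: 18.25
tool_pos: [0.5201, -0.2791, 0.0433]
eef_rot: [-0.08, 0.997, 0.0, 0.002]
contact_force: [-1.4, 3.2, 6.7]
opening: 0.474
finger_force: 45.0
```

{"op": "carry_out", "data": {"rows": [[[0, 0, -1], [0, 0, 0], 0.8], [[0, 0, -3], [0, 0, 0], 0.8], [[0, 0, -6], [0, 0, 0], 0.8], [[0, 0, -10], [0, 0, 0], 0.8], [[0, 0, -14], [0, 0, 0], 0.8], [[0, 0, -17], [0, 0, 0], 0.8], [[0, 0, -17], [0, 0, 0], 0.8], [[0, 0, -17], [0, 0, 0], 0.8]]}}

```text
clock: 19.05
tool_pos: [0.5172, -0.2806, 0.2111]
eef_rot: [-0.08, 0.997, -0.0, -0.0]
contact_force: [-0.3, 0.2, -6.2]
opening: 0.47
finger_force: 45.0
```

```bash
cat >> h.py <<'E'
W=np.array([.639,-.0085,.126]); MW=rot(-4.7,30); HX=-MW[:,0]
def wtcp(standoff,a=.100,b=.0125):
    # grip at hammer x = g0 so nose is a ahead of the grip; axis b behind TCP
    return W-HX*(standoff+a)+MW[:,2]*b
E
python3 - <<'E'
from h import *
delta(wtcp(.08),MW);delta(wtcp(.03),MW)
print(wtcp(.08),HX)
E
```

```text
t 19.05 tcp [ 0.517 -0.281  0.211] F [-0.305  0.193 -6.191] open 0.47
shift cm [-0.617 28.807  0.58 ] turn deg [-3.65  29.841 13.541]
t 19.05 tcp [ 0.517 -0.281  0.211] F [-0.305  0.193 -6.191] open 0.47
shift cm [-4.822 27.77   3.079] turn deg [-3.65  29.841 13.541]
[0.477 0.005 0.205] [ 0.863 -0.071 -0.5  ]
```

{"op": "carry_out", "data": {"rows": [[[4, 3, 0], [0, 0, 0], 0.8], [[5, 7, 0], [-0.4, 3, 1.4], 0.8], [[5, 11, 0], [-0.9, 7.5, 3.4], 0.8], [[5, 15, 0], [-1.6, 13, 6], 0.8], [[5, 19, 0], [-2.2, 18, 8], 0.8], [[4, 23, 0], [-2.8, 23, 10.5], 0.8], [[2, 27, 0.3], [-3.3, 27, 12.5], 0.8], [[-0.6, 28.8, 0.6], [-3.65, 29.8, 13.5], 0.8], [[-0.6, 28.8, 0.6], [-3.65, 29.8, 13.5], 0.8], [[-0.6, 28.8, 0.6], [-3.65, 29.8, 13.5], 0.8], [[-0.6, 28.8, 0.6], [-3.65, 29.8, 13.5], 0.8], [[-0.6, 28.8, 0.6], [-3.65, 29.8, 13.5], 0.8]]}}

```text
clock: 20.25
tool_pos: [0.4776, 0.0036, 0.2053]
eef_rot: [0.04, 0.965, 0.01, -0.258]
contact_force: [-1.5, -0.0, -6.9]
opening: 0.47
finger_force: 45.0
```

```bash
python3 - <<'E'
from h import *
import pickle
delta(wtcp(.02),MW);t=r.snapshot('side');pickle.dump(t,open('t10.pkl','wb'))
s=r.get_state();T=R.from_quat(s['eef_rot']).as_matrix();n=np.array(s['tool_pos'])-T[:,2]*.0125-T[:,0]*.099
print('nose est',n,'rel window',R.from_euler('ZY',[-4.7,30],degrees=True).as_matrix().T@(n-W))
# light cone region near the projected nose
u,v=np.round(proj(t,n)).astype(int);print(u,v,'win',proj(t,W));print(t['image'][v-14:v+15:2,u-24:u+25:2].max(2))
E
```

```text
t 20.25 tcp [0.478 0.004 0.205] F [-1.492 -0.003 -6.902] open 0.47
shift cm [-5.979  0.115  0.032] turn deg [-0.03   0.097 -0.022]
nose est [ 0.57  -0.004  0.167] rel window [-0.081 -0.001  0.001]
329 181 win [352.962 189.318]
[[ 30  40  34  34  31  31  33  35  34  34  35  27 112 119 115 118 114 115
  115 119 100  82  81  81  82]
 [ 28  24  23  20  35  34  38  33  34  36  34  35  31 121 114 118 115 116
  116 117  79  81  83  81  82]
 [ 18  20  23  23  22  24  22  32  32  33  33  55  33 119 117 118 117 119
  119  80  82  81  82  82  83]
 [ 19  18  27  17  20  20  20  22  19  22  30  33  32  73 119 118 117 118
   87  83  82  82  81  81  77]
 [ 30  16  16  19  21  19  20  13  21  20  23  23  22  82 122 119 120  94
   80  81  81  81  82  68  12]
 [ 15  13  16  16  17  19  12  18  15  23  14  19  16 122 119 122 117  81
   80  82  81  83  82  66  44]
 [ 17  21  11  15  18  18  19  17  27  16  14  22  67 127 115  44  82  82
   81  80  81  82  97  36  43]
 [ 10  80  66  44  21  24  17  14  24  15  59 128 133  46  50  87  80  81
   81  81  80  73  28  43  42]
 [ 51  72  75  75  76  66  42  21  21  23 103 110 118  50  50  82  84  81
   82  81  85  19  43  41  43]
 [ 51  50  53  64  72  74  75  61  64  75  74  83  82  51  52  83  80  82
   81  84  11  44  42  43  44]
 [ 51  53  50  50  53  53  56  50  51  52  51  52  51  55  52  85  81  82
   78  79  18  46  43  44  41]
 [ 52  50  51  52  52  52  52  51  54  55  53  56  53  53  50  73  82  80
  140 141  69  43  43  43  43]
 [ 51  51  52  49  52  52  56  52  53  52  51  49  53  55  51  69  79 139
  131 134  98  28  42  44  40]
 [ 51  51  51  53  52  52  50  51  55  54  52  51  50  54  51  67 142 133
   59 108 104   9  40  42  41]
 [ 50  51  51  52  52  53  53  52  52  54  52  53  51  50  51  66 159  59
   66 123  82  18  44  44  43]]
```

{"op": "carry_out", "data": {"rows": [[[-2, 0.1, 0], [0, 0, 0], 0.8], [[-4, 0.1, 0], [0, 0, 0], 0.8], [[-5.5, 0.1, 0], [0, 0, 0], 0.8], [[-6.5, 0.1, 0], [0, 0, 0], 0.8], [[-7, 0.1, 0], [0, 0, 0], 0.8], [[-7, 0.1, 0], [0, 0, 0], 0.8], [[-7, 0.1, 0], [0, 0, 0], 0.8]]}}

```text
clock: 21.0
tool_pos: [0.5385, 0.0012, 0.1711]
eef_rot: [0.039, 0.965, 0.011, -0.258]
contact_force: [-0.6, 0.3, -6.2]
opening: 0.47
finger_force: 45.0
```

```bash
python3 - <<'E'
from h import *
delta(wtcp(.0),MW)
E
```

```text
t 21.0 tcp [0.539 0.001 0.171] F [-0.617  0.327 -6.171] open 0.47
shift cm [-0.997 -0.148  0.114] turn deg [-0.002  0.119  0.097]
```

{"op": "carry_out", "data": {"rows": [[[-0.2, -0.1, 0.1], [0, 0, 0], 0.8], [[-0.4, -0.1, 0.1], [0, 0, 0], 0.8], [[-0.6, -0.1, 0.1], [0, 0, 0], 0.8], [[-0.8, -0.1, 0.1], [0, 0, 0], 0.8], [[-0.8, -0.1, 0.1], [0, 0, 0], 0.8]]}}

```text
clock: 21.5
tool_pos: [0.5456, -0.0003, 0.1657]
eef_rot: [0.039, 0.966, 0.011, -0.257]
contact_force: [0.2, 0.0, -6.6]
opening: 0.471
finger_force: 45.0
```

{"op": "carry_out", "data": {"rows": [[[-0.1, 0, 0], [0, 0, 0], 0.8], [[-0.2, 0, 0], [0, 0, 0], 0.8], [[-0.3, 0, 0], [0, 0, 0], 0.8], [[-0.3, 0, 0], [0, 0, 0], 0.8]]}}

```text
clock: 21.9
tool_pos: [0.5475, -0.0004, 0.1646]
eef_rot: [0.039, 0.965, 0.011, -0.258]
contact_force: [-2.8, 0.1, -4.0]
opening: 0.477
finger_force: 45.0
```

{"op": "carry_out", "data": {"rows": [[[-0.1, 0, 0], [0, 0, 0], 0.8], [[-0.2, 0, 0], [0, 0, 0], 0.8], [[-0.3, 0, 0], [0, 0, 0], 0.8], [[-0.4, 0, 0], [0, 0, 0], 0.8], [[-0.4, 0, 0], [0, 0, 0], 0.8]]}}

```text
clock: 22.4
tool_pos: [0.5503, -0.0007, 0.1629]
eef_rot: [0.039, 0.965, 0.011, -0.259]
contact_force: [-6.0, -0.7, -0.9]
opening: 0.474
finger_force: 45.0
```

{"op": "carry_out", "data": {"rows": [[[-0.1, 0, 0], [0, 0, 0], 0.8], [[-0.2, 0, 0], [0, 0, 0], 0.8], [[-0.2, 0, 0], [0, 0, 0], 0.8]]}}

```text
clock: 22.7
tool_pos: [0.5508, -0.0007, 0.1623]
eef_rot: [0.038, 0.965, 0.011, -0.26]
contact_force: [-7.6, -0.2, 1.5]
opening: 0.474
finger_force: 45.0
```

```bash
python3 - <<'E'
from h import *
delta(wtcp(.0),MW)
E
```

```text
t 22.7 tcp [ 0.551 -0.001  0.162] F [-7.585 -0.224  1.451] open 0.474
shift cm [ 0.512 -0.058 -0.033] turn deg [-0.046 -0.214  0.132]
```

{"op": "carry_out", "data": {"rows": [[[-0.1, 0, 0], [0, 0, 0], 0.8], [[-0.2, 0, 0], [0, 0, 0], 0.8], [[-0.2, 0, 0], [0, 0, 0], 0.8], [[-0.2, 0, 0], [0, 0, 0], 0.8]]}}

```text
clock: 23.1
tool_pos: [0.5517, -0.0007, 0.1616]
eef_rot: [0.038, 0.964, 0.01, -0.261]
contact_force: [-9.8, -0.0, 2.0]
opening: 0.477
finger_force: 45.0
```

```bash
cat >> h.py <<'E'
def knobprofile():
    s=r.snapshot('wrist');st=r.get_state();M=R.from_quat(st['eef_rot']).as_matrix();o=np.array(st['tool_pos'])-M[:,2]*.0125+M[:,0]*.001
    row=[]
    for x in np.arange(.055,.15,.0025):
        ws=[]
        for y in(-.010,.010): # light beside the stem = knob or body
            u,v=np.round(proj(s,o+M[:,0]*x+M[:,1]*y-M[:,2]*.004)).astype(int)
            ws.append(int(s['image'][v,u].max()) if 0<=v<400 and 0<=u<640 else -1)
        row.append((round(x*1000,1),*ws))
    print(row);return s
E
python3 - <<'E'
from h import *
import pickle
s=knobprofile();delta(wtcp(.0),MW);pickle.dump(s,open('w11.pkl','wb'))
print(s['image'][0:130:5,290:352:4].max(2))
g=pickle.load(open('w2.pkl','rb'));print(g['image'][0:130:5,290:352:4].max(2))
E
```

```text
[(np.float64(55.0), 126, 121), (np.float64(57.5), 128, 122), (np.float64(60.0), 127, 124), (np.float64(62.5), 128, 123), (np.float64(65.0), 124, 117), (np.float64(67.5), 138, 51), (np.float64(70.0), 245, 55), (np.float64(72.5), 185, 79), (np.float64(75.0), 175, 142), (np.float64(77.5), 180, 96), (np.float64(80.0), 189, 88), (np.float64(82.5), 186, 94), (np.float64(85.0), 184, 94), (np.float64(87.5), 181, 94), (np.float64(90.0), 189, 91), (np.float64(92.5), 185, 90), (np.float64(95.0), 182, 93), (np.float64(97.5), 176, 93), (np.float64(100.0), 91, 93), (np.float64(102.5), 101, 98), (np.float64(105.0), 99, 94), (np.float64(107.5), 92, 96), (np.float64(110.0), -1, -1), (np.float64(112.5), -1, -1), (np.float64(115.0), -1, -1), (np.float64(117.5), -1, -1), (np.float64(120.0), -1, -1), (np.float64(122.5), -1, -1), (np.float64(125.0), -1, -1), (np.float64(127.5), -1, -1), (np.float64(130.0), -1, -1), (np.float64(132.5), -1, -1), (np.float64(135.0), -1, -1), (np.float64(137.5), -1, -1), (np.float64(140.0), -1, -1), (np.float64(142.5), -1, -1), (np.float64(145.0), -1, -1), (np.float64(147.5),
[... 2930 characters left out ...]
 184 134 175 179 180 172 173]
 [176 169 170 173 170 190 214 231 213 183 134 167 180 180 174 175]
 [177 174 173 175 174 192 214 232 213 185 133 174 174 173 172 174]
 [175 172 167 173 173 190 213 231 212 185 131 169 172 173 170 175]
 [176 166 173 171 175 190 212 232 213 185 133 174 175 176 173 173]
 [175 169 171 174 177 189 213 231 214 186 133 172 171 172 181 180]
 [177 174 165 174 180 189 214 231 213 186 134 176 177 177 176 183]
 [176 175 171 175 178 189 214 230 212 185 135 174 176 172 180 178]
 [175 182 176 175 178 187 214 230 213 187 133 174 175 175 177 180]
 [143 146 135 137 137 163 169 201 179 160 114 123 123 121 121 134]
 [174 161 183 183 174 196 202 202 199 198 196 191 193 192 149 146]]
```

{"op": "carry_out", "data": {"rows": [[[0.5, 0, 0], [0, 0, 0], 0.8], [[1.5, 0, 0], [0, 0, 0], 0.8], [[3, 0, 0], [0, 0, 0], 0.8], [[5, 0, 0], [0, 0, 0], 0.8], [[8, 0, 0], [0, 0, 0], 0.8], [[9, 0, 0], [0, 0, 0], 0.8], [[9, 0, 0], [0, 0, 0], 0.8], [[9, 0, 0], [0, 0, 0], 0.8]]}}

```text
clock: 23.95
tool_pos: [0.4785, 0.005, 0.205]
eef_rot: [0.039, 0.966, 0.011, -0.256]
contact_force: [0.5, -0.1, -6.7]
opening: 0.471
finger_force: 45.0
```

```bash
python3 - <<'E'
from h import *
import pickle
s=r.snapshot('wrist');print(s['image'][0:150:5,310:338:4].max(2).T)
e=R.from_euler('z',9.3,degrees=True).apply([1,0,0]);C=np.array([.515,-.278,0])
p=C+.006*e;p[2]=.20;delta(p,rot(9.3))
E
```

```text
[[105 109 105 108 107 109  99  90  96 114 125 122 125 122 124 133 135 140
  136 137 136 137 136 139  70 129 132 129 130 132]
 [108 113 109 110 109 110  95  91 105 101 103 104 103 105 102 103 103 101
  103 105 105 106 104 104  68 128 130 131 130 130]
 [107 112 110 109 108 110  96  91 105 108 108 107 107 106 107 107 108 109
  108 109 108 107 109 108  67 126 132 131 130 130]
 [ 62  64  63  64  67 109  97  93 116 118 118 117 117 116 117 117 116 115
  116 114 113 113 112 113  70 126 130 132 129 131]
 [106 107 109 105 105 106  95  92 108 109 106 107 107 111 107 106 109 109
  107 110 110 110 109 108  69 128 131 131 130 132]
 [108 110 108 106 105 107  95  91 105 104 102 105 105 104 103 104 104 103
  103 105 105 103 103 104  68 126 131 130 132 131]
 [107 108 106 105 105 106  99  89  94  93  91  92  94  92 111 144 147 153
  166 163 167 166 164 163  78 125 133 131 132 131]]
t 24.0 tcp [0.478 0.005 0.205] F [ 0.388 -0.198 -5.952] open 0.47
shift cm [ -5.892 -27.763  -2.846] turn deg [  3.672 -29.562 -13.641]
```

{"op": "carry_out", "data": {"rows": [[[1, -4, -1], [0.4, -3, -1.4], 0.8], [[1, -8, -2], [0.9, -7.5, -3.4], 0.8], [[0, -12, -3], [1.6, -13, -6], 0.8], [[-1, -16, -3], [2.2, -18, -8], 0.8], [[-3, -20, -3], [2.8, -23, -10.5], 0.8], [[-5, -24, -2.9], [3.3, -27, -12.5], 0.8], [[-5.9, -27.8, -2.8], [3.7, -29.6, -13.6], 0.8], [[-5.9, -27.8, -2.8], [3.7, -29.6, -13.6], 0.8], [[-5.9, -27.8, -2.8], [3.7, -29.6, -13.6], 0.8], [[-5.9, -27.8, -2.8], [3.7, -29.6, -13.6], 0.8], [[-5.9, -27.8, -2.8], [3.7, -29.6, -13.6], 0.8]]}}

```text
clock: 25.1
tool_pos: [0.5202, -0.2754, 0.1998]
eef_rot: [-0.082, 0.997, 0.0, -0.001]
contact_force: [-0.0, 0.2, -6.3]
opening: 0.474
finger_force: 45.0
```

```bash
python3 - <<'E'
from h import *
e=R.from_euler('z',9.3,degrees=True).apply([1,0,0]);C=np.array([.515,-.278,0])
p=C+.006*e;p[2]=.112;delta(p,rot(9.3))
E
```

```text
t 25.1 tcp [ 0.52  -0.275  0.2  ] F [-0.042  0.243 -6.29 ] open 0.474
shift cm [-0.058 -0.183  8.782] turn deg [ 0.059 -0.099  0.154]
```

{"op": "carry_out", "data": {"rows": [[[-0.1, -0.15, 3], [0, 0, 0.1], 0.8], [[-0.1, -0.15, 6], [0, 0, 0.1], 0.8], [[-0.1, -0.15, 8], [0, 0, 0.1], 0.8], [[-0.1, -0.15, 8.8], [0, 0, 0.1], 0.8], [[-0.1, -0.15, 8.8], [0, 0, 0.1], 0.8], [[-0.1, -0.15, 8.8], [0, 0, 0.1], 0.8]]}}

```text
clock: 25.7
tool_pos: [0.5218, -0.2782, 0.1129]
eef_rot: [-0.081, 0.997, -0.0, 0.0]
contact_force: [0.1, -0.8, -6.4]
opening: 0.467
finger_force: 45.0
```

```bash
python3 - <<'E'
from h import *
e=R.from_euler('z',9.3,degrees=True).apply([1,0,0]);C=np.array([.515,-.278,0]);f=np.array([-e[1],e[0],0])
s=r.snapshot('wrist');p=C+.006*e;p[2]=.042;delta(p,rot(9.3))
zc=r.get_state()['tool_pos'][2]+.0125
for z,n,xs in((zc+.021,'top along',np.arange(-.072,-.02,.002)),):
    print(n,[(round(1000*x),int(s['image'][tuple(np.round(proj(s,C+x*e+[0,0,z])).astype(int)[::-1])].max())) for x in xs])
for n,x,z in(('stem',-.078,zc),('yoke',-.070,.068),('base',-.078,.010)):
    print(n,[(round(1000*y),int(s['image'][tuple(np.round(proj(s,C+x*e+y*f+[0,0,z])).astype(int)[::-1])].max())) for y in np.arange(-.05,.051,.002)])
E
```

```text
t 25.75 tcp [ 0.522 -0.278  0.113] F [ 0.874  0.565 -6.636] open 0.473
shift cm [0.08  0.165 7.121] turn deg [-0.078  0.034 -0.061]
top along [(-72, 208), (-70, 206), (-68, 206), (-66, 205), (-64, 206), (-62, 175), (-60, 232), (-58, 244), (-56, 243), (-54, 243), (-52, 243), (-50, 243), (-48, 242), (-46, 242), (-44, 242), (-42, 241), (-40, 241), (-38, 241), (-36, 241), (-34, 240), (-32, 240), (-30, 240), (-28, 239), (-26, 219), (-24, 34), (-22, 33)]
stem [(-50, 185), (-48, 179), (-46, 183), (-44, 185), (-42, 189), (-40, 191), (-38, 190), (-36, 187), (-34, 183), (-32, 181), (-30, 181), (-28, 184), (-26, 180), (-24, 177), (-22, 181), (-20, 182), (-18, 189), (-16, 186), (-14, 184), (-12, 173), (-10, 180), (-8, 180), (-6, 180), (-4, 214), (-2, 235), (0, 213), (2, 171), (4, 168), (6, 177), (8, 178), (10, 90), (12, 91), (14, 95), (16, 91), (18, 90), (20, 91), (22, 94), (24, 179), (26, 183), (28, 183), (30, 186), (32, 186), (34, 180), (36, 179), (38, 183), (40, 185), (42, 178), (44, 177), (46, 176), (48, 180), (50, 182)]
yoke [(-50, 183), (-48, 187), (-46, 187), (-44, 190), (-42, 189), (-40,
[... 391 characters left out ...]
(30, 124), (32, 129), (34, 164), (36, 180), (38, 185), (40, 180), (42, 177), (44, 178), (46, 180), (48, 181), (50, 182)]
base [(-50, 180), (-48, 183), (-46, 176), (-44, 198), (-42, 205), (-40, 203), (-38, 204), (-36, 204), (-34, 202), (-32, 203), (-30, 202), (-28, 203), (-26, 204), (-24, 203), (-22, 200), (-20, 200), (-18, 199), (-16, 202), (-14, 200), (-12, 200), (-10, 182), (-8, 205), (-6, 215), (-4, 229), (-2, 219), (0, 222), (2, 207), (4, 192), (6, 154), (8, 174), (10, 196), (12, 196), (14, 197), (16, 198), (18, 198), (20, 196), (22, 196), (24, 182), (26, 102), (28, 97), (30, 94), (32, 97), (34, 117), (36, 190), (38, 191), (40, 192), (42, 158), (44, 159), (46, 183), (48, 184), (50, 182)]
```

{"op": "carry_out", "data": {"rows": [[[-0.35, 0.05, 2], [0, 0, 0], 0.8], [[-0.35, 0.05, 4], [0, 0, 0], 0.8], [[-0.35, 0.05, 5], [0, 0, 0], 0.8], [[-0.35, 0.05, 6], [0, 0, 0], 0.8], [[-0.35, 0.05, 6.6], [0, 0, 0], 0.8], [[-0.35, 0.05, 6.9], [0, 0, 0], 0.8], [[-0.35, 0.05, 7.0], [0, 0, 0], 0.8], [[-0.35, 0.05, 7.0], [0, 0, 0], 0.8], [[-0.35, 0.05, 7.0], [0, 0, 0], 0.8]]}}

```text
clock: 26.65
tool_pos: [0.5241, -0.2776, 0.0433]
eef_rot: [-0.08, 0.997, -0.001, -0.001]
contact_force: [-3.5, 1.5, 6.3]
opening: 0.472
finger_force: 45.0
```

Seated. Release and rise.

{"op": "carry_out", "data": {"rows": [[[0, 0, 0], [0, 0, 0], 0.5], [[0, 0, 0], [0, 0, 0], 0.3], [[0, 0, 0], [0, 0, 0], 0.1], [[0, 0, 0], [0, 0, 0], 0.1], [[0, 0, 0], [0, 0, 0], 0.1], [[0, 0, -3], [0, 0, 0], 0.1], [[0, 0, -7], [0, 0, 0], 0.1], [[0, 0, -11], [0, 0, 0], 0.1], [[0, 0, -15], [0, 0, 0], 0.1], [[0, 0, -15], [0, 0, 0], 0.1], [[0, 0, -15], [0, 0, 0], 0.1]]}}

```text
clock: 27.75
tool_pos: [0.5245, -0.2777, 0.1926]
eef_rot: [-0.08, 0.997, -0.001, -0.0]
contact_force: [-1.1, -0.6, 0.0]
opening: 0.9
finger_force: 0.0
```

```bash
python3 - <<'E'
from h import *
e=R.from_euler('z',9.3,degrees=True).apply([1,0,0]);C=np.array([.515,-.278,0]);f=np.array([-e[1],e[0],0])
s=r.snapshot('wrist');delta([.519,-.2775,.042],rot(9.3))
g=lambda p:int(s['image'][tuple(np.round(proj(s,p)).astype(int)[::-1])].max())
print('along',[(round(1000*x),g(C+x*e+[0,0,.076])) for x in np.arange(-.07,-.02,.002)])
for x in(-.055,-.035): print('lat',x,[(round(1000*y),g(C+x*e+y*f+[0,0,.076])) for y in np.arange(-.026,.027,.002)])
print('knob side',[(round(1000*x),g(C+x*e-.009*f+[0,0,.06])) for x in np.arange(-.14,-.066,.003)])
E
```

```text
t 27.8 tcp [ 0.524 -0.277  0.191] F [-0.214  0.959 -0.423] open 0.898
shift cm [ 0.421  0.068 14.94 ] turn deg [-0.003 -0.149 -0.092]
along [(-70, 193), (-68, 191), (-66, 193), (-64, 193), (-62, 191), (-60, 172), (-58, 167), (-56, 235), (-54, 234), (-52, 234), (-50, 234), (-48, 234), (-46, 233), (-44, 233), (-42, 233), (-40, 233), (-38, 232), (-36, 232), (-34, 231), (-32, 232), (-30, 230), (-28, 231), (-26, 231), (-24, 225), (-22, 79)]
lat -0.055 [(-26, 33), (-24, 45), (-22, 125), (-20, 208), (-18, 213), (-16, 213), (-14, 213), (-12, 214), (-10, 226), (-8, 235), (-6, 236), (-4, 236), (-2, 235), (0, 235), (2, 235), (4, 234), (6, 233), (8, 173), (10, 168), (12, 169), (14, 168), (16, 170), (18, 142), (20, 56), (22, 39), (24, 37), (26, 36)]
lat -0.035 [(-26, 176), (-24, 175), (-22, 178), (-20, 205), (-18, 210), (-16, 210), (-14, 211), (-12, 212), (-10, 222), (-8, 232), (-6, 233), (-4, 232), (-2, 232), (0, 232), (2, 231), (4, 231), (6, 229), (8, 196), (10, 165), (12, 168), (14, 166), (16, 165), (18, 155), (20, 98), (22, 86), (24, 86), (26, 87)]
knob side [(-140, 157), (-137, 159), (-134, 153), (-131, 150), (-128, 156), (-125, 153), (-122, 155), (-119, 159), (-116, 159), (-113, 157), (-110, 153), (-107, 182), (-104, 178), (-101, 180), (-98, 177), (-95, 178), (-92, 182), (-89, 129), (-86, 159), (-83, 160), (-80, 156), (-77, 164), (-74, 182), (-71, 145), (-68, 115)]
```

```bash
python3 -c "
from plant import r
print(r.finish_job())"
```

```text
the job is handed in; nothing more can be done
None
```

I cocked the hammer in its cradle, fired it on the middle of the window with about 10 N of pressure, laid it back in the cradle uncocked, and handed the job in at about 28 s; the hand-in gave no verdict.

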